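# Index the turntable and hold a spread snap ring at the axle groove

## Robot

A 7-joint arm with a two-finger parallel gripper is mounted at the origin on the work surface. World frame = base frame: x ahead of the robot, y to its left, z up, the work surface at z = 0. Lengths are in mm, angles in rad, forces in N, time in s.
With the tool pointing down it reaches from about 350 to 900 mm from the base axis. Payload 7.2 kg.
Tool frame: the origin (TCP) lies on the centre line of the jaws, within the pads' length; the fingertips stand 14 mm ahead of it and the grasp point (between the pads) lies 5 mm behind it; z points along the fingers, y is the line along which they close (so a half turn about z gives the same grasp; the last joint's range is limited). The gripper opens to 85 mm and grips with 20 to 120 N. Pads are 22 mm wide; open, the fingers measure 114 mm over their backs; the gripper's body (76 mm by 85 mm) begins 54 mm behind the grasp point. The pads swing forward as they close: fully open they stand 13 mm farther back than shut.
Start: joints at [-1.327, 0.411, -0.013, 1.596, 0.006, 1.134, -0.082], TCP at [191.742, 594.864, 245.297] pointing down, gripper open.
Joint ranges: [-2.95, 2.95], [-0.29, 1.99], [-1.47, 1.44], [0.14, 2.54], [-1.03, 4.17], [0.13, 1.85], [-2.86, 2.86]. Speed limits (rad/s): [2.39, 2.39, 3.01, 3.01, 3.14, 3.14, 3.14].

## Interface

Orientations are given as a rotation vector (axis times angle).
In Python, from rig import get_obs, snapshot, camera_model, finish_job gives the robot as it stands.
- The arm moves only by the shell command python3 -m crank 'ROWS' [FORCE]. ROWS is JSON, a list that holds one entry, the list of rows, each a list of 5 numbers: the shift along the tool's x, y, z scaled (see below), then the turn about the tool's z scaled (see below), then the opening in per cent of the stroke, from 0 (shut) to 100 (fully open). A call has 1 to 10 rows; each row is the pose to reach, as a shift and turn from the pose commanded when the call began, along the tool's axes at that moment, turning the shorter way round; what a row does not reach only later rows make up. The controller multiplies each number of a shift by 15 cm and each number of a turn by 180 degrees. A row lasts 1/8 s, in which the tool goes at most 62.5 mm and 10.7 degrees, less where a joint would pass 70% of its speed; a pose out of reach is approached as far as the arm can. A call with a number of a shift or a turn outside -1 to 1 is refused whole. A call with a gripper value outside its range is refused whole. The fingers move at their own pace and stop on an object; FORCE is the grip in N (left out, the last holds). Time passes only in rows, so rows that repeat a pose let the fingers close. It gives the time, the measured TCP pose, the force, the opening and the grip force at its end, in the units of the state.
- get_obs(): the state, without advancing time (a new reading comes with each control period).
- snapshot(name): name is "scene" or "top" or "wrist"; returns the picture (384x512x3 uint8, red, green, blue); there is no depth.
- camera_model(name): a dict with "K" (3x3 intrinsics, pixels), "D" ([k1, k2, p1, p2, k3] as OpenCV has them; the pictures are not rectified), "world_to_cam" (4x4, takes a point from world to camera coordinates). Camera axes: x right, y down, z forward; pixel columns grow to the right and rows downward; lengths in mm; the calibration is good to about 2 mm. A picture is of the moment at which its call begins: read the wrist's pose just before it. camera_model takes no time and is no camera call; for the wrist camera it gives the pose at the moment of the call.
- finish_job(): hands the job in; it is judged then, once.
The state is a dict: "clock": time; "joint_pos": joint angles; "joint_velocities": joint speeds; "tau": joint torques, N m; "position": TCP position; "tcp_rot": TCP orientation; "contact_force": force on the tool from outside, world axes, zero at the start; "wrist_torque": the same for the moment, N m; "width": finger opening in mm; "gripper_force": force on a finger pad.
Only numpy, scipy, OpenCV 4.12 (cv2) and the standard library are available. Lean on these libraries where they do the work, as an engineer would, in place of code of your own. Each camera call takes 0.05 s, during which the arm holds its last target. There are 200 camera calls.

## Task

Turn the turntable counter-clockwise by its black knob until it snaps into the detent at its stop. Then take the snap-ring pliers from their rest by both handles, squeeze them fully so that the ring spreads, slide the ring level down over the axle stub that has no ring yet until it surrounds the groove just above the pulley, and end the program still holding it there: squeezed fully open, centred on the stub, carried by the gripper and not pressed on the pulley. Leave the other things on the bench where they are.

Things in the scene. Friction and masses are not known exactly. Their poses are not given: they have to be found in the camera images.
- turntable (a joint): Angle (rad) of the round aluminium turntable, 220 mm across, top 42 mm above the bench; grows counter-clockwise seen from above. Starts at -1.5 to -0.9; a stop ends the travel at 0. From -0.15 to -0.07 a plunger at the rim resists (about 5 N at the knob), then snaps behind a bump and holds it at the stop: the detent. Elsewhere under 1 N turns it and it stays where left.
- indexer: Square aluminium base of the turntable, 225 mm, fixed to the bench, 12 mm thick. Origin at its centre, on the bench, under the turntable's axis; the plunger block reaches 180 mm from the axis, 53 mm high.
- hinge (a point): Point on the turntable's vertical axis, at the height of its top face, 42 mm above the bench.
- knob_top (a point): Centre of the top of the turning knob: a plain upright black post, 20 mm thick, 45 mm tall, standing on the turntable 85 mm from its axis, 135 degrees counter-clockwise of the bare stub seen from above; its top is 87 mm above the bench. Push or grip it to turn the table. It does not spin by itself.
- groove (a point): On the axis of the bare steel stub, mid-height of its groove, 76 mm above the bench. Stub 34 mm thick, top 105.5 mm above the bench, 62 mm from the turntable's axis, in a black pulley 60 mm across, top face at 72 mm. Groove 31 mm thick, from 72 to 80 mm. A second stub and pulley alike, about 107 mm from it on the same turntable, already wears its ring.
- rest: Light metal tool rest fixed to the bench. Floor plate 200 x 96 x 8 mm; the pliers lie on its front post (36 x 34 mm, under the pivot) and rear cross bar (14 x 88 mm, 106 mm behind), tops 45 mm above the bench. Origin on the bench under the post's centre; x the way the pliers' nose points.
- pliers: Bent-nose snap-ring pliers, 230 mm with the ring, 0.14 to 0.23 kg, balance point about 10 mm behind the pivot. Origin: pivot, at the handles' underside (45 mm above the bench at the start); x to the nose, z up. Two black handles run back to 123 mm behind the pivot, each 14 mm high, 10 mm thick. The ring hangs level on two down-pointing pins of the nose and stays on them.
- grip_mid (a point): Midway between the handles, 65 mm behind the pivot, at their mid-height (52 mm above the bench at the start): squeeze here, from above, fingers closing across the handles. Width over the handles here: 58 mm free, 34 mm at the stop, where they are parallel. Rear bar of the rest 34 mm further back, front post 47 mm ahead, 44 mm free above its floor plate.
- ring_center (a point): Centre of the spread ring's bore, fixed to the pliers: 91 mm ahead of the pivot, 16 mm below the handles' underside (156 mm ahead of grip_mid, 23 mm below it). Ring 3 mm thick in height, 4 mm wide, dark steel, gap towards the pivot. Bore 31 mm free (will not pass the stub), 42 mm at the stop: 4 mm free all round the stub.
- squeeze (a joint): How far the left handle is squeezed (rad): 0 = free, ring closed; 0.182 = at the slightly soft stop, ring fully spread. The right handle and the ring follow it. The handles' spring takes 4 N a side at first and 12 N at the stop, and opens them again when let go. As the handles swing in, the pliers creep about 3 mm forward (nose first) through fingers that stay where they are.
- spool_big: Bystander, to be left alone: solder spool, 60 mm across, 55 mm tall, upright. Origin: centre of its underside.
- spool_small: Bystander, to be left alone: solder spool, 48 mm across, 40 mm tall, upright. Origin: centre of its underside.
- circuit_board: Bystander, to be left alone: green circuit board 150 x 110 mm on short feet, parts up to 21 mm high. Origin: centre of its underside.
- screwdriver: Bystander, to be left alone: screwdriver 170 mm long, 26 mm thick handle, lying. Origin: centre of its underside.
- flux_jar: Bystander, to be left alone: clear jar with lid, 52 mm across, 55 mm tall. Origin: centre of its underside.
- parts_tray: Bystander, to be left alone: grey divided tray 100 x 75 x 25 mm. Origin: centre of its underside.
- ferrite_block: Bystander, to be left alone: dark block 50 x 30 x 20 mm. Origin: centre of its underside.

How it is judged (in metres and radians):
On the way, in this order (a step that is already met when the one before it is completed fails the run):
1. the turntable is turned into its detent, against the stop (value of joint turntable above -0.035 rad), for 0.2 s.
2. the pliers are lifted off the rest by the fingers with the ring spread (z of pliers in the frame of rest above 0.065 m and value of joint squeeze above 0.165 rad and contact force between the fingers and pliers above 3 N), for 0.2 s.
At the end, for the whole second after the job is handed in: Turntable within 0.035 rad of its stop; fingers grip the pliers (over 3 N), squeezed to at least 0.165 rad; ring around the bare stub, centre within 6 mm of its axis, 3.5 mm below to 4 mm above the groove's mid-height, level within 0.10 rad, at rest, pressing stub and pulley under 6 N (value of joint turntable above -0.035 rad and value of joint squeeze above 0.165 rad and contact force between the fingers and pliers above 3 N and horizontal distance between ring_center and groove below 0.006 m and z of ring_center in the frame of groove between -0.0035 and 0.004 m and angle between the z axis of pliers and the z axis of groove, either way round below 0.1 rad and contact force between pliers and indexer below 6 N and contact force between pliers and rest below 0.5 N and linear speed of pliers below 0.02 m/s); the arm keeps its last pose, push and grip.
It fails at once if a bystander is pushed more than 30 mm from its place (distance of any of spool_big, spool_small, circuit_board, screwdriver, flux_jar, parts_tray, ferrite_block from where it was at the start of the episode above 0.03 m).
It also fails if it takes over 53 s, if anything falls off the work surface, if the arm or the gripper's body presses on something with over 40 N, if the wrist force passes 120 N, or if a joint passes its speed limit or range.

## Working session

There is one attempt and no reset: what is moved stays moved. The work goes in short steps, Python scripts to look and compute and a shell command to move; the robot and the scene stay as the last step left them, time stands still between calls to the robot, and variables do not carry over. Pictures are saved under pics/ and viewed, at most 10 in all, crops included, and the job is handed in when it is done.

```bash
ls; mkdir -p pics
cat > h.py <<'E'
import numpy as np, cv2
from rig import get_obs, snapshot, camera_model, finish_job
from scipy.spatial.transform import Rotation as R
def cam(n):
    c=camera_model(n); return np.array(c["K"],float),np.array(c["D"],float),np.array(c["world_to_cam"],float)
def px2w(c,uv,z):
    K,D,T=c; p=cv2.undistortPoints(np.array([[uv]],float),K,D)[0,0]
    d=T[:3,:3].T@np.array([p[0],p[1],1]); o=-T[:3,:3].T@T[:3,3]
    return o+d*(z-o[2])/d[2]
def w2px(c,P):
    K,D,T=c; return cv2.projectPoints(np.atleast_2d(np.array(P,float)),cv2.Rodrigues(T[:3,:3])[0],T[:3,3],K,D)[0][:,0]
def save(n,im,s=1): cv2.imwrite("pics/"+n,cv2.resize(im[:,:,::-1],None,fx=s,fy=s,interpolation=cv2.INTER_CUBIC))
def tool(o,P):
    "world target -> shift in tool axes /150"
    return R.from_rotvec(o["tcp_rot"]).inv().apply(np.array(P)-o["position"])/150
E
python3 - <<'E'
from h import *
o=get_obs(); print(o); print(R.from_rotvec(o["tcp_rot"]).as_matrix().round(3))
a=snapshot("top"); b=snapshot("scene")
np.save("top.npy",a); save("top.png",a,1.56); save("scene.png",b,1.56)
E
```

```text
pics
{'clock': 0.0, 'joint_pos': array([-1.32721374,  0.41191242, -0.01271487,  1.59710344,  0.00558537,
        1.13430432, -0.08221311]), 'joint_velocities': array([ 7.33248933e-05, -6.32817068e-04, -1.17042784e-03,  2.40977873e-04,
        5.77808661e-04, -8.57903949e-05, -9.47259074e-04]), 'tau': array([ 8.78377668e-04, -6.00625420e+01,  6.82398286e-01, -2.99412614e+01,
        1.37375534e-02,  1.07349042e-02,  1.02362321e-05]), 'position': array([191.60155368, 594.37375444, 244.42093333]), 'tcp_rot': array([-4.87728322e-01, -3.10334187e+00,  2.64633759e-03]), 'contact_force': array([-0.78251782,  0.45670297, -0.15841688]), 'wrist_torque': array([ 0.01038497, -0.00551814, -0.04639897]), 'gripper_force': 0.0, 'width': 85.16403816213524}
[[-0.952  0.307 -0.   ]
 [ 0.307  0.952 -0.002]
 [-0.    -0.002 -1.   ]]
```

View pics/top.png

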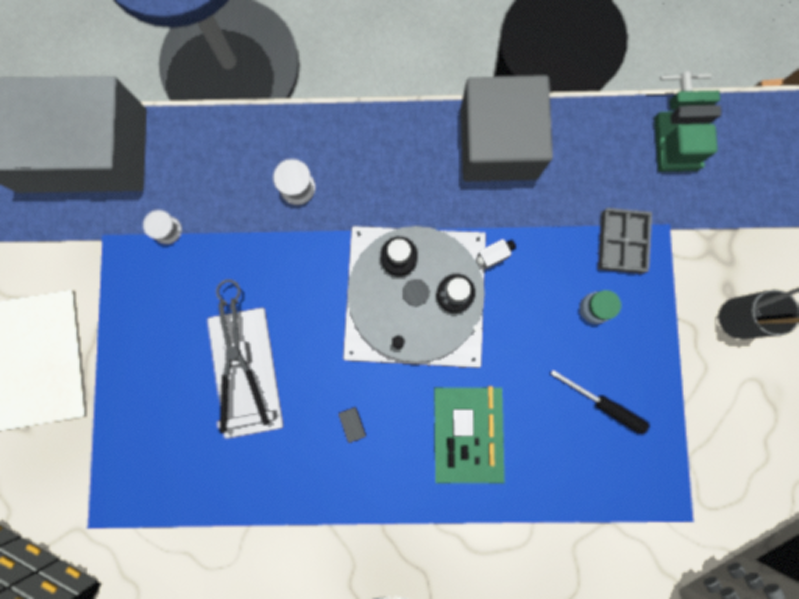

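View pics/scene.png

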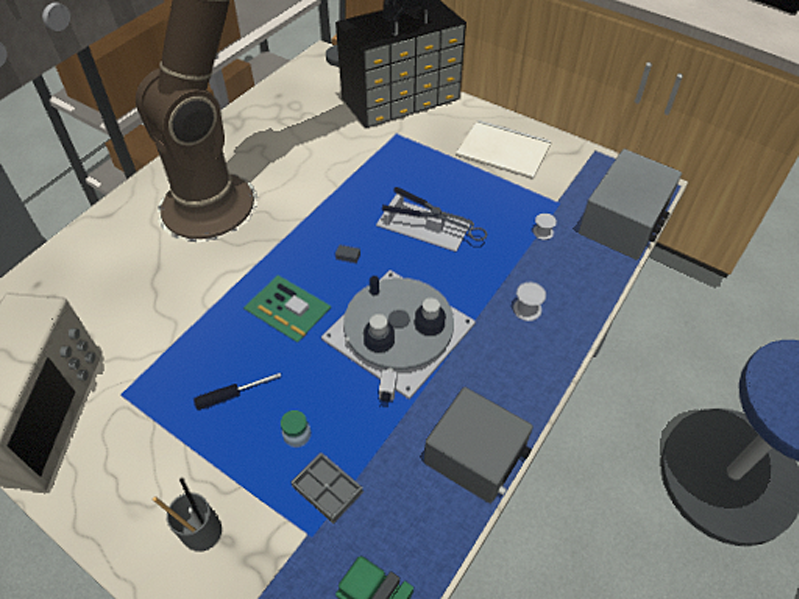

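The top view shows the pliers at left (nose up; pivot ≈(235,355), handle tails (225,425) and (268,420), ring (230,292)). The turntable is centred at ≈(416,293), its knob at (398,342), stubs at (398,250) and (457,288). The knob lies 135° CCW of the upper stub, so that is the bare one.

Run:
```python
from h import *
c=cam("top"); s=1.5625
f=lambda u,v,z: px2w(c,(u/s,v/s),z).round(1)[:2]
for n,u,v,z in [("hinge",416,293,42),("knob",398,342,87),("stubA",399,249,105.5),("stubB",458,288,105.5),("pivot",235,354,59),("tailL",225,428,59),("tailR",271,422,59),("ring",230,292,30),("tray TL",208,319,8),("TR",263,310,8),("BL",226,437,8),("BR",282,428,8),("ferrite",352,425,20),("spools",160,226,40),("spoolb",294,180,55),("plunger",512,245,53)]: print(n,f(u,v,z))
print(-c[2][:3,:3].T@c[2][:3,3])
im=np.load("top.npy")
save("c1.png",im[170:290,125:285],5)
```

```text
hinge [595.3 -50. ]
knob [515.2 -20.1]
stubA [653.2 -23.9]
stubB [ 592.7 -110.2]
pivot [502.1 233.1]
tailL [389.8 246.1]
tailR [397.7 175.9]
ring [603.8 251.7]
tray TL [562.5 294.1]
TR [576. 203.]
BL [370.8 260. ]
BR [383.6 169.7]
ferrite [387.8  55.5]
spools [713.  364.9]
spoolb [781.2 143.7]
plunger [ 668.  -203.4]
[471.08280282 -21.06775037 918.92254313]
```

View pics/c1.png

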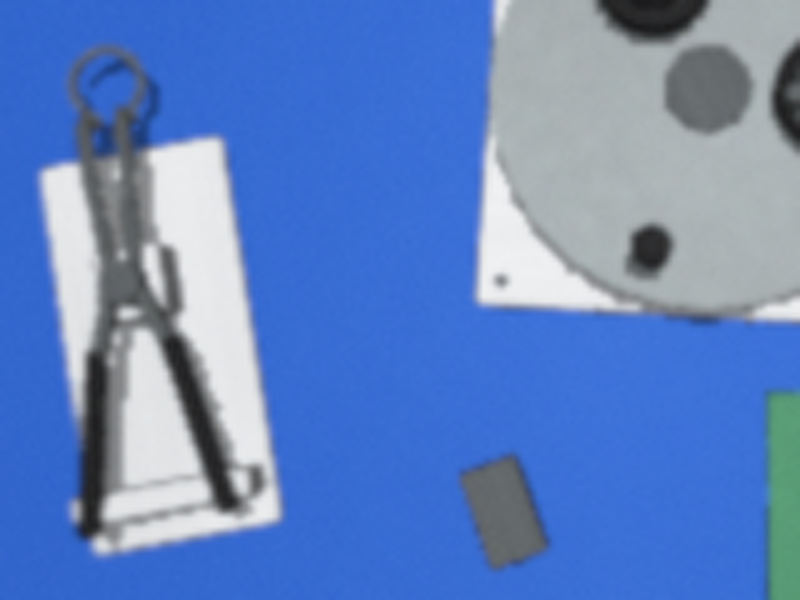

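```bash
python3 -m crank '[[[-0.3,-0.3,0,0,100],[-0.6,-0.6,0,0,100],[-0.9,-0.9,0,0,100],[-1,-1,0,0,100]]]' 25 >/dev/null
python3 -m crank '[[[-0.25,-0.25,0,0,100],[-0.5,-0.5,0,0,100],[-0.75,-0.75,0,0,100],[-1,-1,0,0,100]]]' >/dev/null
python3 -m crank '[[[-0.25,-0.25,0,0,100],[-0.5,-0.5,0,0,100],[-0.75,-0.75,0,0,100],[-1,-1,0,0,100],[-1,-1,0,0,100]]]'
python3 - <<'E'
from h import *
o=get_obs(); print(o["position"],R.from_rotvec(o["tcp_rot"]).as_matrix().round(3)); print(tool(o,[515,-20,72]), o["joint_pos"])
E
```

```text
clock: 1.72
position: [483.0, 24.4, 245.2]
tcp_rot: [0.498, 3.101, -0.002]
contact_force: [0.7, 1.3, -0.1]
width: 85.4
gripper_force: 0.0
[482.95477081  24.40105321 245.2098405 ] [[-0.95   0.313  0.   ]
 [ 0.313  0.95  -0.002]
 [-0.001 -0.001 -1.   ]]
[-0.29457328 -0.21256561  1.1552961 ] [-0.50999436  0.16731368  0.40909971  1.95085905 -0.07505245  1.03801538
  1.18440533]
```

```bash
python3 -m crank '[[[-0.15,-0.1,0.2,0,100],[-0.29,-0.21,0.4,0.01,100],[-0.29,-0.21,0.4,0.015,100]]]' >/dev/null
python3 - <<'E'
from h import *
o=get_obs(); c=cam("wrist"); im=snapshot("wrist"); np.save("w.npy",im); np.savez("wc.npz",*c); save("w1.png",im,1.5625)
print(o["position"]); print(w2px(c,[[515,-20,87],[653,-24,105.5],[595,-50,42]])*1.5625)
E
```

```text
[512.51805701 -15.49557576 183.07827618]
[[392.68682482 319.99199789]
 [464.91119931 524.42300109]
 [394.80796393 407.15768953]]
```

View pics/w1.png

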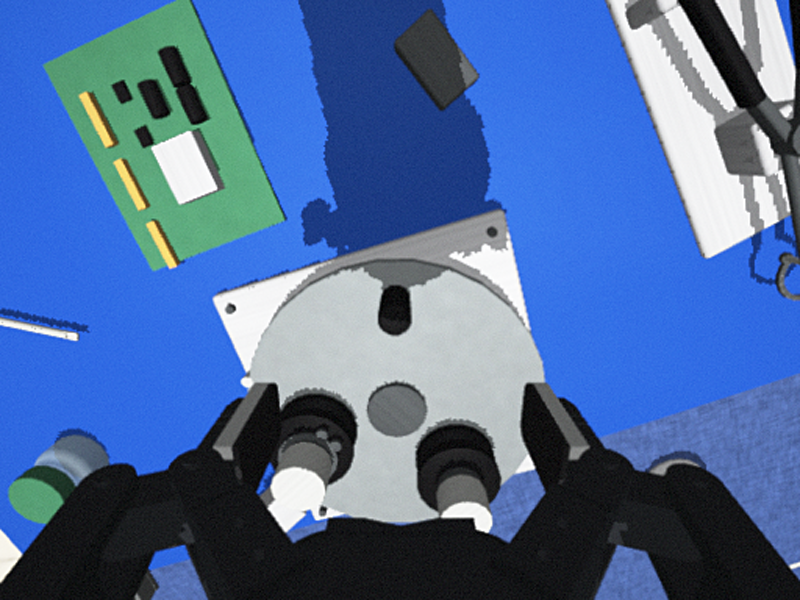

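The wrist view confirms it: knob top (396,320), hinge (397,408), bare stub top (468,517), ringed stub at left. The projections agree within about 2 mm.

Run:
```python
from h import *
o=get_obs(); c=cam("wrist"); print(px2w(c,(396/1.5625,320/1.5625),87),px2w(c,(397/1.5625,408/1.5625),42),px2w(c,(468/1.5625,518/1.5625),105.5)); print(tool(o,[515,-20,70]))
```

```text
[516.55583288 -17.29124739  87.        ] [597.54323215 -47.84631127  42.        ] [650.57964186 -19.67052097 105.5       ]
[-0.02853648 -0.02847845  0.76199364]
```

```bash
python3 -m crank '[[[-0.025,-0.022,0.3,0,100],[-0.025,-0.022,0.6,0,100],[-0.025,-0.022,0.75,0,100],[-0.025,-0.022,0.75,0,40],[-0.025,-0.022,0.75,0,15],[-0.025,-0.022,0.75,0,15],[-0.025,-0.022,0.75,0,15],[-0.025,-0.022,0.75,0,15]]]' 25
python3 - <<'E'
from h import *
o=get_obs(); Rm=R.from_rotvec(o["tcp_rot"]); p=o["position"]; print(p,Rm.as_matrix().round(3),o["joint_pos"])
h=np.array([596.4,-49,p[2]])
for d in (10,20,30,40,50,60,70,80,90):
    q=h+R.from_euler('z',d,degrees=True).apply(p-h); print(d,tool(o,q).round(3),-d/180)
E
```

```text
clock: 3.15
position: [516.9, -18.9, 74.1]
tcp_rot: [0.56, 3.089, 0.002]
contact_force: [-2.8, 0.9, 8.1]
width: 18.8
gripper_force: 26.0
[516.85157018 -18.92735095  74.06313838] [[-0.936  0.351  0.002]
 [ 0.351  0.936  0.001]
 [-0.002  0.001 -1.   ]] [-0.34657683  0.47023801  0.37066824  2.03775908 -0.26635878  0.67691301
  1.40814215]
10 [-0.008 -0.098 -0.   ] -0.05555555555555555
20 [-0.034 -0.194 -0.   ] -0.1111111111111111
30 [-0.075 -0.284 -0.   ] -0.16666666666666666
40 [-0.132 -0.365 -0.   ] -0.2222222222222222
50 [-0.201 -0.435 -0.   ] -0.2777777777777778
60 [-0.282 -0.492 -0.   ] -0.3333333333333333
70 [-0.372 -0.534 -0.   ] -0.3888888888888889
80 [-0.467 -0.56  -0.   ] -0.4444444444444444
90 [-0.565 -0.568  0.   ] -0.5
```

```bash
python3 -m crank '[[[-0.003,-0.05,0,-0.028,15],[-0.008,-0.098,0,-0.056,15],[-0.019,-0.147,0,-0.083,15],[-0.034,-0.194,0,-0.111,15],[-0.053,-0.24,0,-0.139,15],[-0.075,-0.284,0,-0.167,15],[-0.102,-0.326,0,-0.194,15],[-0.132,-0.365,0,-0.222,15],[-0.132,-0.365,0,-0.222,15]]]' 25
python3 - <<'E'
from h import *
o=get_obs(); p=o["position"]; h=np.array([596.4,-49,p[2]]); a=p-h; print(np.degrees(np.arctan2(a[1],a[0])),np.hypot(*a[:2]))
for d in (5,10,15,20,25,30,35,40,45,50):
    q=h+R.from_euler('z',d,degrees=True).apply(p-h); print(d,tool(o,q).round(3),-d/180)
E
```

```text
clock: 4.28
position: [515.3, -77.9, 74.0]
tcp_rot: [-0.53, 3.096, 0.0]
contact_force: [-5.5, 0.7, 11.2]
width: 19.2
gripper_force: 26.4
-160.36762935728925 86.1190794002979
5 [-0.002 -0.05  -0.   ] -0.027777777777777776
10 [-0.009 -0.1   -0.   ] -0.05555555555555555
15 [-0.02  -0.149 -0.   ] -0.08333333333333333
20 [-0.035 -0.196 -0.   ] -0.1111111111111111
25 [-0.055 -0.242 -0.   ] -0.1388888888888889
30 [-0.078 -0.287 -0.   ] -0.16666666666666666
35 [-0.105 -0.329 -0.   ] -0.19444444444444445
40 [-0.136 -0.369 -0.   ] -0.2222222222222222
45 [-0.17  -0.405 -0.   ] -0.25
50 [-0.207 -0.439 -0.   ] -0.2777777777777778
```

```bash
python3 -m crank '[[[-0.002,-0.05,0,-0.028,15],[-0.009,-0.1,0,-0.056,15],[-0.009,-0.1,0,-0.056,15]]]' 25
python3 -m crank '[[[-0.002,-0.05,0,-0.028,15],[-0.009,-0.1,0,-0.056,15],[-0.009,-0.1,0,-0.056,15]]]' 25
python3 - <<'E'
from h import *
o=get_obs(); p=o["position"]; h=np.array([596.4,-49,p[2]]); a=p-h; print(np.degrees(np.arctan2(a[1],a[0])),np.hypot(*a[:2]),R.from_rotvec(o["tcp_rot"]).inv().apply(o["contact_force"]))
E
```

```text
clock: 4.65
position: [521.5, -91.8, 74.0]
tcp_rot: [0.8, -3.038, 0.0]
contact_force: [-4.6, 0.1, 11.0]
width: 18.8
gripper_force: 26.4
clock: 5.03
position: [530.8, -104.9, 74.0]
tcp_rot: [-1.063, 2.955, -0.003]
contact_force: [-2.4, -2.5, 6.5]
width: 19.3
gripper_force: 26.0
-139.5485093821264 86.22279541424416 [ 3.39169182 -0.40058577 -6.46184539]
```

```bash
cat > st.py <<'E'
from h import *
o=get_obs(); p=o["position"]; h=np.array([596.4,-49,p[2]]); a=p-h; print(np.degrees(np.arctan2(a[1],a[0])).round(2),np.hypot(*a[:2]).round(1),R.from_rotvec(o["tcp_rot"]).inv().apply(o["contact_force"]).round(1),o["wrist_torque"].round(2))
E
for i in 1; do
python3 -m crank '[[[-0.001,-0.025,0,-0.014,15],[-0.002,-0.05,0,-0.028,15],[-0.002,-0.05,0,-0.028,15]]]' 25 >/dev/null; python3 st.py
python3 -m crank '[[[-0.001,-0.025,0,-0.014,15],[-0.002,-0.05,0,-0.028,15],[-0.002,-0.05,0,-0.028,15]]]' 25 >/dev/null; python3 st.py
python3 -m crank '[[[-0.001,-0.025,0,-0.014,15],[-0.002,-0.05,0,-0.028,15],[-0.002,-0.05,0,-0.028,15]]]' 25 >/dev/null; python3 st.py
done
```

```text
-138.52 85.7 [  3.2  17.7 -20.4] [ 2.33  2.97 -0.03]
-138.51 84.9 [ -0.2  41.3 -38.2] [ 5.67  6.63 -0.12]
-138.52 84.5 [ -5.4  62.5 -45.9] [ 8.31  9.68 -0.2 ]
```

```bash
python3 -m crank '[[[-0.005,0.07,0,0.04,15],[-0.015,0.13,0,0.07,15],[-0.015,0.13,0,0.07,15]]]' 20 ; python3 st.py
python3 -m crank '[[[0,0,0,0,60],[0,0,0,0,100],[0,0,0,0,100],[0,0,-0.3,0,100],[0,0,-0.6,0,100],[0,0,-0.9,0,100],[0,0,-0.9,0,100]]]'
python3 - <<'E'
from h import *
im=snapshot("top"); np.save("top2.npy",im); save("t2.png",im[130:260,200:340],5.5)
o=get_obs(); print(R.from_rotvec(o["tcp_rot"]).as_matrix().round(3),o["joint_pos"])
E
```

```text
clock: 6.52
position: [531.0, -105.3, 72.9]
tcp_rot: [1.129, -2.93, -0.001]
contact_force: [-3.2, -0.0, -1.7]
width: 19.1
gripper_force: 26.3
-139.29 86.3 [2.4 2.1 1.7] [-0.07  0.64  0.15]
clock: 7.4
position: [534.3, -106.4, 211.6]
tcp_rot: [-1.125, 2.926, -0.005]
contact_force: [-0.1, 0.7, -0.3]
width: 85.5
gripper_force: 0.0
[[-0.742 -0.67   0.004]
 [-0.67   0.742 -0.   ]
 [-0.003 -0.003 -1.   ]] [ 0.01922318  0.3045705   0.10936166  1.8476777  -0.03948112  0.98758261
  2.45034991]
```

View pics/t2.png

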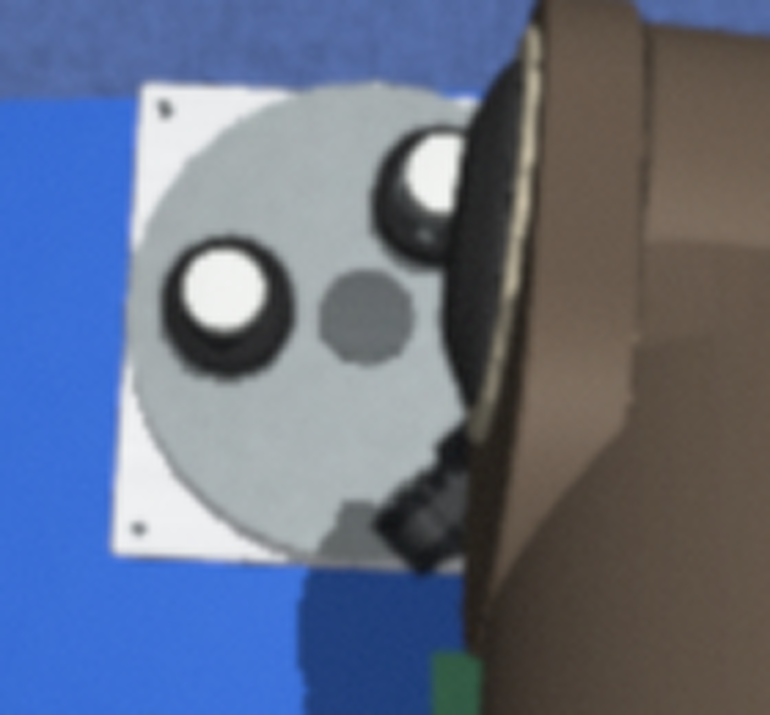

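The bare stub top is now at crop (224,290), which matches about 62° of turn, and the table has hit a hard stop. Next I go above the pliers.

```bash
python3 - <<'E'
from h import *
o=get_obs(); print(tool(o,[438,222,212]))
c=cam("top"); print(px2w(c,(200+224/5.5,130+290/5.5),105.5),px2w(c,(200+366/5.5,130+317/5.5),42))
E
python3 -m crank '[[[-0.1,0.35,0,0.05,100],[-0.3,0.7,0,0.1,100],[-0.5,1,0,0.15,100],[-0.7,1,0,0.178,100],[-0.9,1,0,0.178,100],[-1,1,0,0.178,100],[-1,1,0,0.178,100]]]'
python3 - <<'E'
from h import *
o=get_obs(); print(tool(o,[438,222,212]),R.from_rotvec(o["tcp_rot"]).as_matrix().round(3))
E
```

```text
[-0.99525857  2.04806276 -0.01999084]
[598.54081231  10.98588177 105.5       ] [594.9804405  -50.80167719  42.        ]
clock: 8.32
position: [542.6, 106.1, 206.7]
tcp_rot: [0.276, -3.128, 0.001]
contact_force: [-0.9, 0.1, 0.4]
width: 85.1
gripper_force: 0.0
[ 0.55145956  0.88249061 -0.03481431] [[-0.985 -0.175 -0.002]
 [-0.175  0.985 -0.001]
 [ 0.002 -0.    -1.   ]]
```

```bash
python3 -m crank '[[[0.14,0.25,0,0,100],[0.28,0.5,0,0,100],[0.42,0.7,0,0,100],[0.55,0.88,0,0,100],[0.55,0.88,0,0,100],[0.55,0.88,0,0,100]]]'
python3 - <<'E'
from h import *
o=get_obs(); c=cam("wrist"); im=snapshot("wrist"); np.save("w2.npy",im); np.savez("wc2.npz",*c); save("w2.png",im,1.5625); print(o["position"],o["joint_pos"][-1])
E
```

```text
clock: 9.07
position: [438.8, 220.2, 207.8]
tcp_rot: [-0.273, 3.13, -0.001]
contact_force: [0.4, -0.6, 0.2]
width: 85.3
gripper_force: 0.0
[438.80085474 220.22997954 207.76632574] 1.184424341650777
```

View pics/w2.png

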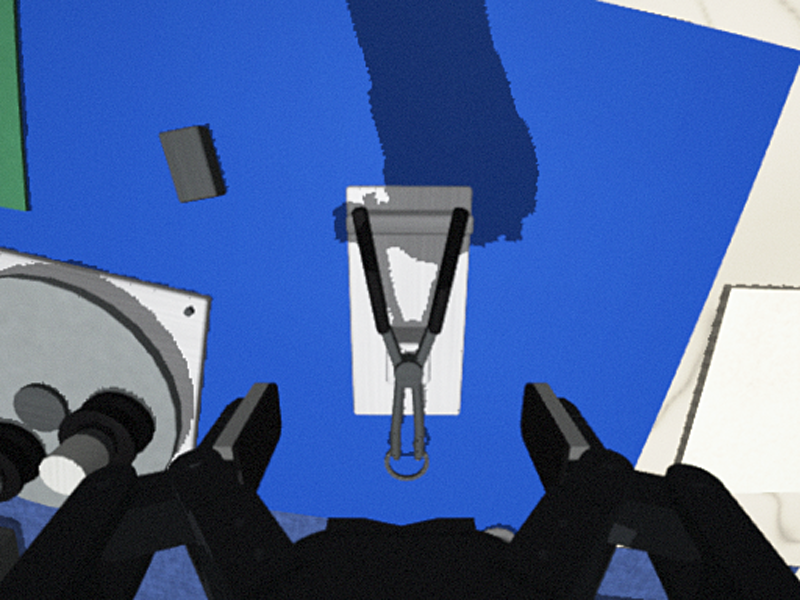

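Run:
```python
from h import *
c=[np.load("wc2.npz")["arr_%d"%i] for i in range(3)]; s=1.5625
f=lambda u,v,z: px2w(c,(u/s,v/s),z)[:2]
tl=f(359,209,59);tr=f(461,209,59);fl=f(384,331,59);fr=f(434,331,59);r=f(407,463,29)
m=(tl+tr)/2; m2=(fl+fr)/2
print(tl,tr,fl,fr,r,"tail mid",m,"front mid",m2)
hd=np.degrees(np.arctan2(*(r-m)[::-1])); print(hd, np.linalg.norm(r-m), np.degrees(np.arctan2(*(m2-m)[::-1])))
for k in [(348,187),(472,187),(356,414),(460,414)]: print(f(*k,8))
g=r-156*(r-m)/np.linalg.norm(r-m); print("grip",g)
o=get_obs(); y=R.from_rotvec(o["tcp_rot"]).as_matrix()[:,1]; print("y ang",np.degrees(np.arctan2(y[1],y[0])), o["position"], tool(o,[*g,52]))
print(w2px(c,[[*o["position"][:2],52]])*s)
```

```text
[392.64742628 186.34372141] [381.22640021 251.1239555 ] [473.65799644 215.93023991] [467.53111326 250.7671727 ] [606.88914825 257.0845973 ] tail mid [386.93691325 218.73383845] front mid [470.59455485 233.34870631]
9.890633443693172 223.2706124561674 9.909485516105217
[384.22492998 171.97692093]
[368.02903509 263.80177724]
[578.92910793 205.67121227]
[562.7343894  297.89487891]
grip [453.20771081 230.28878072]
y ang 99.92498816745214 [439.09969154 220.15195531 207.76901313] [-0.10418003  0.05096893  1.03844162]
[[398.31883359 282.96787395]]
```

The wrist view shows the pliers upright, symmetric about column 409: handle tails at (359,209) and (461,209), pivot at (408,370), ring at (407,463). I'll descend part way and look again.

```bash
python3 -m crank '[[[-0.03,0.03,0.2,0,100],[-0.033,0.035,0.4,0,100],[-0.033,0.035,0.58,0,100],[-0.033,0.035,0.58,0,100],[-0.033,0.035,0.58,0,100]]]'
python3 - <<'E'
from h import *
o=get_obs(); c=cam("wrist"); im=snapshot("wrist"); np.save("w3.npy",im); np.savez("wc3.npz",*c); save("w3.png",im,1.5625); print(o["position"])
E
```

```text
clock: 9.75
position: [443.4, 227.3, 121.5]
tcp_rot: [-0.273, 3.129, 0.0]
contact_force: [-0.7, 0.2, 0.6]
width: 85.5
gripper_force: 0.0
[443.38026303 227.28582759 121.53654106]
```

View pics/w3.png

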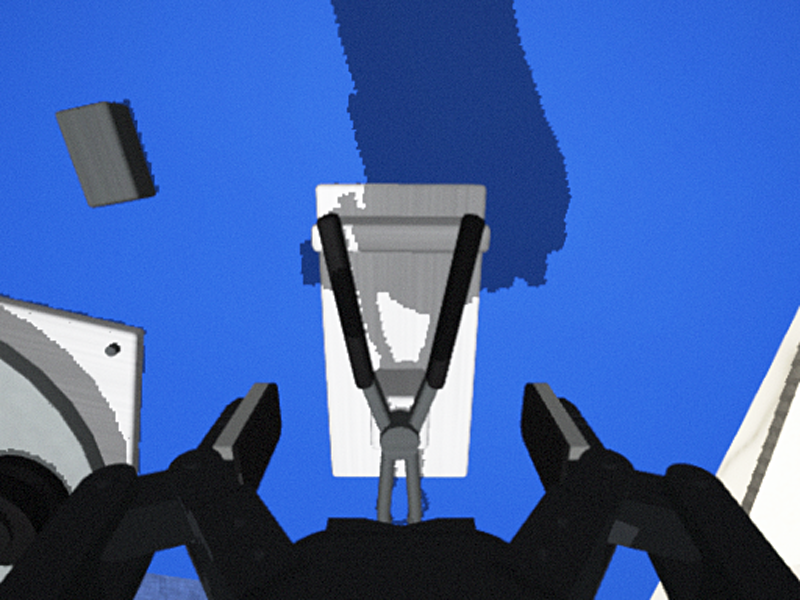

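Run:
```python
from h import *
c=[np.load("wc3.npz")["arr_%d"%i] for i in range(3)]; s=1.5625
f=lambda u,v,z: px2w(c,(u/s,v/s),z)[:2]
o=get_obs(); y=R.from_rotvec(o["tcp_rot"]).as_matrix()[:,1]; x=np.array([.985,.1725]); p=o["position"][:2]
for n,u,v,z in [("tail",400.5,217,59),("front",400,385,59),("pivot59",400,440,59),("pivot66",400,440,66),("barback",400,224,45),("barfront",400,250,45),("plateback",400,185,8),("platefront",400,477,8)]:
  d=f(u,v,z)-p; print(n,d@x,d@np.array([-x[1],x[0]]))
print(w2px(c,[[*p,52]])*s, f(330,217,59)-f(471,217,59),f(365,385,59)-f(435,385,59))
```

```text
tail -57.290429749656234 1.0399890031089978
front 27.49412296055326 0.86356647679112
pivot59 60.97045977580891 0.8817436165763439
pivot66 55.74672983279439 0.8789599762243014
barback -52.158507273175786 0.8193243882449188
barfront -39.44613709018224 0.8264464591937548
plateback -68.33261445602558 0.8096574449713536
platefront 130.21345989228107 0.9188261942169049
[[398.31953853 329.88540493]] [ 10.91734925 -62.0858639 ] [  6.18021942 -35.20268829]
```

```bash
python3 -m crank '[[[0.013,0.005,0.2,0,100],[0.013,0.005,0.4,0,100],[0.013,0.005,0.5,0,100],[0.013,0.005,0.5,0,100],[0.013,0.005,0.5,0,72],[0.013,0.005,0.5,0,72],[0.013,0.005,0.5,0,72]]]' 70
python3 -m crank '[[[0,0,0,0,60],[0,0,0,0,50],[0,0,-0.01,0,40],[0,0,-0.02,0,25],[0,0,-0.02,0,20],[0,0,-0.02,0,20],[0,0,-0.02,0,20],[0,0,-0.02,0,20]]]' 70
```

```text
clock: 10.68
position: [441.2, 228.5, 46.7]
tcp_rot: [-0.274, 3.128, 0.001]
contact_force: [0.6, -0.4, 1.9]
width: 61.5
gripper_force: 1.6
clock: 11.68
position: [440.6, 228.2, 48.8]
tcp_rot: [-0.275, 3.129, 0.0]
contact_force: [0.6, 0.9, 0.9]
width: 29.6
gripper_force: 68.8
```

```bash
python3 -m crank '[[[0,0,-0.05,0,20],[0,0,-0.1,0,20],[0,0,-0.2,0,20],[0,0,-0.35,0,20],[0,0,-0.55,0,20],[0,0,-0.75,0,20],[0,0,-0.75,0,20],[0,0,-0.75,0,20]]]' 70
python3 - <<'E'
from h import *
o=get_obs(); c=cam("wrist"); im=snapshot("wrist"); np.save("w4.npy",im); np.savez("wc4.npz",*c); t=snapshot("scene");np.save("s4.npy",t)
a=cv2.resize(im,None,fx=1.3,fy=1.3)
b=cv2.resize(t[100:200,210:340],None,fx=5,fy=5,interpolation=cv2.INTER_CUBIC)
H=a.shape[0]+0; save("w4.png",a)
print(o["position"],R.from_rotvec(o["tcp_rot"]).as_matrix().round(3),o["contact_force"],o["wrist_torque"], o["width"])
E
```

```text
clock: 12.68
position: [440.1, 227.9, 161.3]
tcp_rot: [0.275, -3.129, -0.0]
contact_force: [0.1, -0.7, -2.1]
width: 30.3
gripper_force: 68.8
[440.1466304  227.91431497 161.2568827 ] [[-0.985 -0.174 -0.   ]
 [-0.174  0.985 -0.   ]
 [ 0.     0.    -1.   ]] [ 0.05196443 -0.73518314 -2.06744488] [-0.02817296  0.09851104  0.01088547] 30.313033335315296
```

View pics/w4.png

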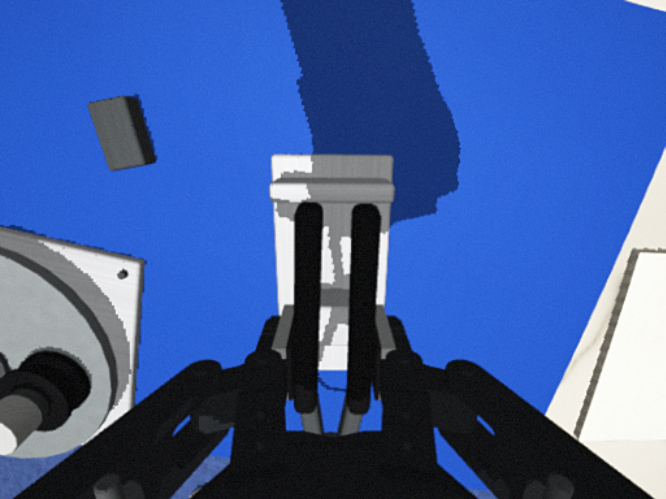

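The handles are parallel and held, so the squeeze is full. I carry the pliers over toward the stub.

```bash
python3 -m crank '[[[0.01,-0.06,0,0,20],[0.03,-0.18,0,0,20],[0.05,-0.32,0,0,20],[0.075,-0.46,0,0,20],[0.1,-0.6,0,0,20],[0.12,-0.74,0,0,20],[0.14,-0.86,0,0,20],[0.155,-0.95,0,0,20],[0.16,-1,0,0,20]]]' 70
python3 -m crank '[[[0.01,-0.06,0,0,20],[0.03,-0.18,0,0,20],[0.05,-0.3,0,0,20],[0.07,-0.42,0,0,20],[0.09,-0.52,0,0,20],[0.1,-0.58,0,0,20],[0.1,-0.6,0,0,20],[0.1,-0.6,0,0,20],[0.1,-0.6,0,0,20]]]'
python3 - <<'E'
from h import *
o=get_obs(); t=snapshot("top"); s=snapshot("scene"); np.save("t5.npy",t); np.save("s5.npy",s)
a=cv2.resize(t[130:230,190:300],None,fx=5,fy=5,interpolation=cv2.INTER_CUBIC)
print(o["position"],R.from_rotvec(o["tcp_rot"]).as_matrix().round(3),o["joint_pos"],o["width"])
c=cam("scene"); p=w2px(c,[[599,12,105]])[0]; print(p)
u,v=p.astype(int); b=cv2.resize(s[v-60:v+40,u-60:u+60][:100,:50+0],None,fx=5,fy=5,interpolation=cv2.INTER_CUBIC)
b=cv2.resize(s[v-60:v+40,u-29:u+29],None,fx=5,fy=5,interpolation=cv2.INTER_CUBIC)[:500,:250]
save("m5.png",np.hstack([a,b])); print(u-29,v-60)
E
```

```text
clock: 13.9
position: [442.8, 74.9, 161.2]
tcp_rot: [0.273, -3.129, 0.0]
contact_force: [0.3, -0.2, -0.4]
width: 30.1
gripper_force: 68.8
clock: 15.02
position: [443.9, -14.4, 161.2]
tcp_rot: [0.276, -3.129, -0.0]
contact_force: [-0.1, -0.1, -1.6]
width: 29.9
gripper_force: 68.8
[443.92852227 -14.44755167 161.24967369] [[-0.985 -0.175 -0.   ]
 [-0.175  0.985  0.   ]
 [ 0.     0.    -1.   ]] [-0.20444601  0.20556161  0.14616444  2.12011393 -0.04105009  0.81852181
  1.71344883] 29.921752454847226
[267.5957735  178.78943953]
238 118
```

View pics/m5.png

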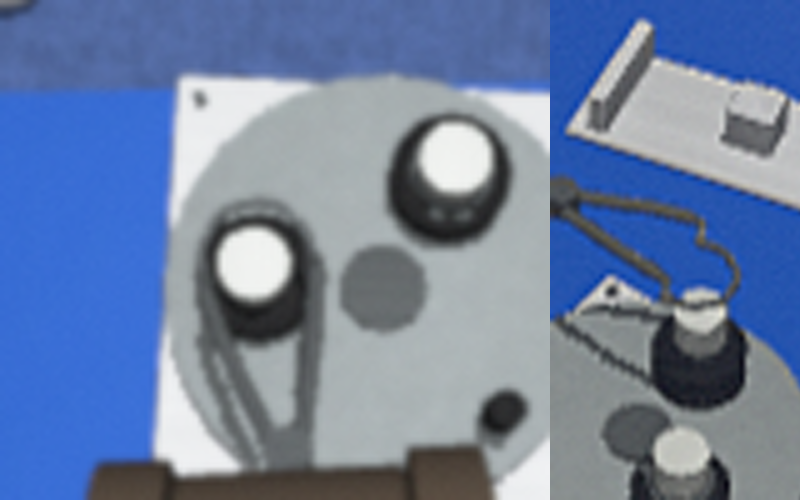

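Top crop: the ring's outer edge runs from column 203 to 322 with its top at row 200, so its centre is ≈(262,258); the stub top is at (255,263). In the scene crop the ring hangs just above the bare stub, and the rest is empty. I'll triangulate.

Run:
```python
from h import *
t=cam("top"); s=cam("scene")
def tri(a,b):
    rays=[]
    for c,uv in((t,a),(s,b)):
        p0=px2w(c,uv,0);p1=px2w(c,uv,200);rays.append((p0,(p1-p0)/np.linalg.norm(p1-p0)))
    A=sum(np.eye(3)-np.outer(d,d) for _,d in rays); q=sum((np.eye(3)-np.outer(d,d))@p for p,d in rays)
    return np.linalg.solve(A,q)
T=lambda u,v:(190+u/5,130+v/5); S=lambda u,v:(238+(u-550)/5,118+v/5)
print("ring",tri(T(262,258),S(702,266))); print("stub",tri(T(255,263),S(701,310)), px2w(t,T(255,263),105.5),px2w(s,S(701,310),105.5))
for z in (135,140,145,150): print(z,px2w(t,T(262,258),z),px2w(s,S(702,266),z))
# enlarged crops
a=np.load("t5.npy")[165:200,225:260]; b=np.load("s5.npy")[150:190,245:285]
f=lambda i,k:cv2.resize(i,(400,k),interpolation=cv2.INTER_CUBIC)
save("m6.png",np.hstack([f(a,400),f(b,400)]))
```

```text
ring [598.36908168   8.46259659 142.44127904]
stub [600.46460046  11.28019783 100.56758877] [598.82853497  10.34909286 105.5       ] [603.33121968   8.66469655 105.5       ]
135 [596.40391192   6.04903233 135.        ] [597.86558291  16.99043547 135.        ]
140 [595.60459118   5.87607658 140.        ] [600.08769096  13.32760722 140.        ]
145 [594.80527044   5.70312083 145.        ] [602.30979901   9.66477897 145.        ]
150 [594.00594971   5.53016508 150.        ] [604.53190706   6.00195073 150.        ]
```

View pics/m6.png

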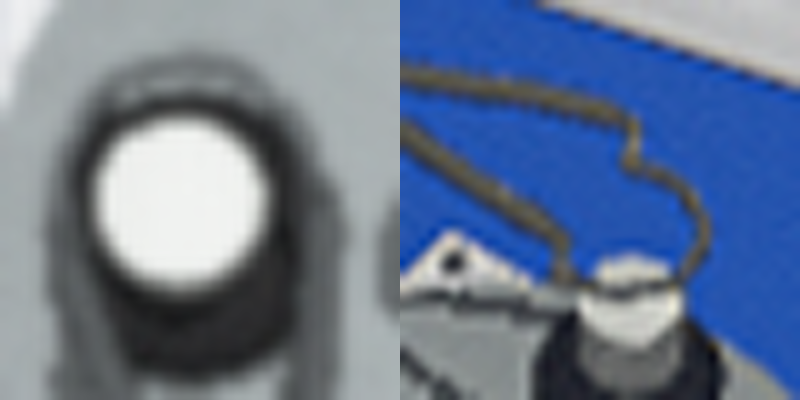

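Run:
```python
from h import *
from scipy.optimize import least_squares
t=cam("top"); s=cam("scene")
T=lambda P:np.array(P)/11.43+[225,165]; S=lambda P:(np.array(P)-[400,0])/10+[245,150]
print("stub top",px2w(t,T((182,202)),105.5),"scene",px2w(s,S((632,290)),105.5))
pt=T([(150,66),(190,60),(235,68),(275,95),(110,95)]); ps=S([(668,177),(697,205),(703,240),(683,280),(640,290),(610,288)])
a=np.linspace(0,2*np.pi,721)
def res(q,r=23):
    C=np.array(q)+np.c_[r*np.cos(a),r*np.sin(a),0*a]
    o=[]
    for c,p in((t,pt),(s,ps)):
        w=w2px(c,C); d=np.linalg.norm(p[:,None]-w[None],axis=2); k=d.argmin(1); ctr=w.mean(0)
        o+=list(d.min(1)*np.sign(np.linalg.norm(p-ctr,axis=1)-np.linalg.norm(w[k]-ctr,axis=1)))
    return o
r=least_squares(res,[598,9,142],diff_step=1e-3); print(r.x,np.round(r.fun,2))
```

```text
stub top [598.66078477  10.52989822 105.5       ] scene [601.19482787  11.97586492 105.5       ]
[599.66164052   8.77576119 135.29055282] [-0.25 -0.2   0.04  0.23 -0.69  0.64  0.42  0.24  0.73  0.04 -0.15]
```

Ring ≈(599.7, 8.8, 135–141) against stub ≈(599.5, 11.3). I shift +2.4 mm in y and lower in small steps, watching the force.

```bash
cat > f.py <<'E'
from h import *
import sys
o=get_obs(); print(o["clock"].round(2) if hasattr(o["clock"],'round') else o["clock"],o["position"].round(2),"F",o["contact_force"].round(2),"M",o["wrist_torque"].round(3),round(o["width"],1))
E
python3 f.py
python3 -m crank '[[[-0.003,0.016,0,0,20],[-0.003,0.016,0.06,0,20],[-0.003,0.016,0.12,0,20],[-0.003,0.016,0.16,0,20],[-0.003,0.016,0.16,0,20],[-0.003,0.016,0.16,0,20]]]' >/dev/null; python3 f.py
python3 -m crank '[[[0,0,0.02,0,20],[0,0,0.03,0,20],[0,0,0.03,0,20]]]'>/dev/null; python3 f.py
python3 -m crank '[[[0,0,0.02,0,20],[0,0,0.03,0,20],[0,0,0.03,0,20]]]'>/dev/null; python3 f.py
```

```text
15.125 [443.92 -14.54 161.27] F [ 0.83 -0.46 -1.9 ] M [-0.008  0.112 -0.047] 30.0
15.875 [444.03 -12.61 137.31] F [-0.05  0.27 -0.76] M [ 0.052  0.173 -0.02 ] 30.0
16.25 [443.88 -12.57 132.7 ] F [ 0.57 -0.   -0.91] M [-0.038  0.12   0.061] 29.9
16.625 [443.81 -12.57 128.12] F [-0.34  0.2  -2.18] M [-0.071  0.124  0.014] 30.3
```

```bash
for k in 1; do
python3 -m crank '[[[0,0,0.02,0,20],[0,0,0.03,0,20],[0,0,0.03,0,20]]]'>/dev/null; python3 f.py
python3 -m crank '[[[0,0,0.02,0,20],[0,0,0.03,0,20],[0,0,0.03,0,20]]]'>/dev/null; python3 f.py
python3 -m crank '[[[0,0,0.02,0,20],[0,0,0.03,0,20],[0,0,0.03,0,20]]]'>/dev/null; python3 f.py
done
```

```text
17.0 [443.83 -12.58 123.62] F [ 0.28 -0.01 -2.15] M [-0.003  0.086 -0.011] 30.1
17.375 [443.81 -12.56 119.12] F [-0.01  0.36 -1.99] M [-0.031  0.106 -0.054] 30.1
17.75 [443.78 -12.55 114.61] F [ 0.68  0.99 -1.61] M [ 0.011  0.078 -0.013] 30.1
```

The ring is around the stub top without contact. Now I centre it by touch, along tool y first.

```bash
python3 -m crank '[[[0,0.013,0,0,20],[0,0.013,0,0,20],[0,0.013,0,0,20]]]'>/dev/null; python3 f.py
python3 -m crank '[[[0,0.007,0,0,20],[0,0.007,0,0,20],[0,0.007,0,0,20]]]'>/dev/null; python3 f.py
python3 -m crank '[[[0,0.007,0,0,20],[0,0.007,0,0,20],[0,0.007,0,0,20]]]'>/dev/null; python3 f.py
```

```text
18.125 [443.64 -10.6  114.84] F [ 0.4  -0.18 -2.47] M [-0.002  0.052 -0.006] 29.7
18.5 [443.43  -9.61 114.79] F [ 0.21  0.58 -1.71] M [0.009 0.102 0.046] 30.3
18.875 [443.23  -8.55 114.78] F [-0.04 -0.15 -1.01] M [ 0.01   0.165 -0.029] 30.2
```

```bash
python3 -m crank '[[[0,0.007,0,0,20],[0,0.007,0,0,20],[0,0.007,0,0,20]]]'>/dev/null; python3 f.py
python3 -m crank '[[[0,0.007,0,0,20],[0,0.007,0,0,20],[0,0.007,0,0,20]]]'>/dev/null; python3 f.py
python3 -m crank '[[[0,0.007,0,0,20],[0,0.007,0,0,20],[0,0.007,0,0,20]]]'>/dev/null; python3 f.py
```

```text
19.25 [443.13  -7.65 114.82] F [ 0.5  -0.82 -1.25] M [-0.228  0.073 -0.166] 30.3
19.625 [442.94  -6.68 114.81] F [ 1.74 -2.32 -1.87] M [-0.575 -0.075 -0.381] 29.9
20.0 [442.78  -5.71 114.82] F [ 1.05 -4.71 -1.46] M [-0.911 -0.21  -0.687] 30.1
```

```bash
python3 -m crank '[[[0,-0.03,0,0,20],[0,-0.045,0,0,20],[0,-0.045,0,0,20]]]'>/dev/null; python3 f.py
python3 -m crank '[[[0,-0.014,0,0,20],[0,-0.014,0,0,20],[0,-0.014,0,0,20]]]'>/dev/null; python3 f.py
python3 -m crank '[[[0,-0.007,0,0,20],[0,-0.007,0,0,20],[0,-0.007,0,0,20]]]'>/dev/null; python3 f.py
python3 -m crank '[[[0,-0.007,0,0,20],[0,-0.007,0,0,20],[0,-0.007,0,0,20]]]'>/dev/null; python3 f.py
```

```text
20.375 [443.67 -11.94 114.71] F [-0.01 -0.34 -2.22] M [-0.046  0.086  0.074] 30.2
20.75 [444.2  -14.12 114.78] F [-0.34  0.47 -1.47] M [-0.039  0.114  0.004] 30.2
21.125 [444.38 -15.24 114.77] F [-0.13  0.34 -1.87] M [-0.032  0.185  0.019] 29.9
21.5 [444.62 -16.14 114.79] F [ 0.22  0.94 -1.89] M [0.15  0.123 0.087] 30.3
```

```bash
python3 -m crank '[[[0,0.028,0,0,20],[0,0.028,0,0,20],[0.014,0.028,0,0,20],[0.014,0.028,0,0,20],[0.014,0.028,0,0,20]]]'>/dev/null; python3 f.py
python3 -m crank '[[[0.007,0,0,0,20],[0.007,0,0,0,20],[0.007,0,0,0,20]]]'>/dev/null; python3 f.py
python3 -m crank '[[[0.007,0,0,0,20],[0.007,0,0,0,20],[0.007,0,0,0,20]]]'>/dev/null; python3 f.py
python3 -m crank '[[[0.007,0,0,0,20],[0.007,0,0,0,20],[0.007,0,0,0,20]]]'>/dev/null; python3 f.py
```

```text
22.125 [441.74 -12.53 114.79] F [ 0.96  0.4  -1.11] M [ 0.018  0.092 -0.012] 30.2
22.5 [441.37 -12.59 114.97] F [ 4.26  1.03 -2.22] M [ 0.126 -0.603  0.025] 29.8
22.875 [441.22 -12.65 115.24] F [ 5.34  1.15 -3.58] M [ 0.208 -1.078 -0.034] 29.5
23.25 [441.08 -12.69 115.49] F [ 8.88  1.2  -3.74] M [ 0.263 -1.509 -0.029] 30.0
```

```bash
python3 -m crank '[[[-0.03,0,0,0,20],[-0.042,0,0,0,20],[-0.042,0,0,0,20],[-0.042,0,0,0,20]]]'>/dev/null; python3 f.py
python3 -m crank '[[[-0.014,0,0,0,20],[-0.014,0,0,0,20],[-0.014,0,0,0,20]]]'>/dev/null; python3 f.py
python3 -m crank '[[[-0.007,0,0,0,20],[-0.007,0,0,0,20],[-0.007,0,0,0,20]]]'>/dev/null; python3 f.py
python3 -m crank '[[[-0.007,0,0,0,20],[-0.007,0,0,0,20],[-0.007,0,0,0,20]]]'>/dev/null; python3 f.py
```

```text
23.75 [444.38 -12.03 114.59] F [-0.35 -0.47 -1.47] M [-0.022  0.074 -0.003] 30.0
24.125 [446.92 -11.59 114.78] F [ 0.02  0.36 -1.61] M [-0.019  0.067  0.007] 30.0
24.5 [448.01 -11.39 114.79] F [ 0.65 -0.27 -2.25] M [-0.005  0.065  0.009] 29.7
24.875 [449.03 -11.22 114.77] F [-0.46  0.04 -2.38] M [-0.031  0.108  0.023] 30.5
```

```bash
python3 -m crank '[[[0.022,0,0,0,20],[0.022,0,0,0,20],[0.022,0,0.03,0,20],[0.022,0,0.06,0,20],[0.022,0,0.08,0,20],[0.022,0,0.08,0,20],[0.022,0,0.08,0,20]]]'>/dev/null; python3 f.py
python3 -m crank '[[[0,0,0.01,0,20],[0,0,0.01,0,20],[0,0,0.01,0,20]]]'>/dev/null; python3 f.py
python3 -m crank '[[[0,0,0.007,0,20],[0,0,0.007,0,20],[0,0,0.007,0,20]]]'>/dev/null; python3 f.py
python3 -m crank '[[[0,0,0.007,0,20],[0,0,0.007,0,20],[0,0,0.007,0,20]]]'>/dev/null; python3 f.py
```

```text
25.75 [445.83 -11.79 102.79] F [ 0.16  0.18 -2.19] M [ 0.022  0.093 -0.023] 29.9
26.125 [445.79 -11.76 101.31] F [-0.2  -0.17 -2.59] M [-0.073  0.096 -0.007] 30.0
26.5 [445.76 -11.77 100.22] F [ 0.11 -0.56 -1.89] M [0.032 0.042 0.018] 30.3
26.875 [445.74 -11.76  99.15] F [-0.17 -0.42 -1.95] M [-0.066  0.106  0.035] 29.9
```

```bash
python3 -m crank '[[[0,0,0.007,0,20],[0,0,0.007,0,20],[0,0,0.007,0,20]]]'>/dev/null; python3 f.py
python3 -m crank '[[[0,0,0.007,0,20],[0,0,0.007,0,20],[0,0,0.007,0,20]]]'>/dev/null; python3 f.py
python3 -m crank '[[[0,0,0.007,0,20],[0,0,0.007,0,20],[0,0,0.007,0,20]]]'>/dev/null; python3 f.py
```

```text
27.25 [445.77 -11.75  98.12] F [ 0.17 -0.33 -2.3 ] M [ 0.028  0.128 -0.038] 30.2
27.625 [445.76 -11.76  97.06] F [-0.19  0.41 -1.75] M [-0.055  0.031  0.029] 30.2
28.0 [445.77 -11.8   96.01] F [ 0.79  0.02 -1.54] M [-0.044  0.051  0.009] 29.9
```

```bash
python3 -m crank '[[[0,0,0.007,0,20],[0,0,0.007,0,20],[0,0,0.007,0,20]]]'>/dev/null; python3 f.py
python3 -m crank '[[[0,0,0.007,0,20],[0,0,0.007,0,20],[0,0,0.007,0,20]]]'>/dev/null; python3 f.py
python3 -m crank '[[[0,0,0.007,0,20],[0,0,0.007,0,20],[0,0,0.007,0,20]]]'>/dev/null; python3 f.py
```

```text
28.375 [445.84 -11.75  95.02] F [ 1.05 -0.   -1.57] M [-0.001  0.01  -0.051] 29.9
28.75 [445.84 -11.77  93.95] F [ 0.4   0.43 -0.64] M [ 0.011 -0.053  0.007] 30.2
29.125 [445.84 -11.76  92.9 ] F [-1.98  0.32 -0.1 ] M [ 0.017 -0.106 -0.001] 30.0
```

Pulley contact starts near TCP z ≈ 95. I back off to about 97.5 so the ring hangs free at the groove.

```bash
python3 -m crank '[[[0,0,-0.015,0,20],[0,0,-0.03,0,20],[0,0,-0.03,0,20],[0,0,-0.03,0,20],[0,0,-0.03,0,20]]]'; python3 f.py
python3 - <<'E'
from h import *
# hinge/stub check: table unmoved since detent? compare white stub-top blob of ringed stub now vs before
for n,im in (("t5",np.load("t5.npy")),("now",snapshot("top"))):
    m=(im[130:230,190:300].min(2)>215).astype(np.uint8); k,l,s,c=cv2.connectedComponentsWithStats(m)
    print(n,[(s[i,4],c[i].round(1)) for i in range(1,k) if 60<s[i,4]<400])
E
python3 f.py
```

```text
clock: 29.75
position: [445.7, -11.8, 97.3]
tcp_rot: [0.275, -3.129, -0.0]
contact_force: [0.3, -0.2, -2.0]
width: 30.2
gripper_force: 68.7
29.75 [445.66 -11.77  97.3 ] F [ 0.25 -0.2  -2.04] M [-0.059  0.107 -0.025] 30.2
t5 [(np.int32(249), array([43. , 23.8])), (np.int32(67), array([105.1,  21.9])), (np.int32(137), array([90.7, 31.1])), (np.int32(134), array([50.3, 52.1])), (np.int32(164), array([36.7, 85.2])), (np.int32(76), array([105.5,  95.2]))]
now [(np.int32(250), array([42.9, 23.8])), (np.int32(67), array([105.1,  21.9])), (np.int32(136), array([90.8, 31.1])), (np.int32(138), array([50.2, 52. ])), (np.int32(165), array([36.7, 85.4])), (np.int32(87), array([104.5,  95.6]))]
29.8 [445.71 -11.78  97.31] F [-0.24 -0.2  -2.04] M [-0.017  0.129 -0.011] 30.0
```

The table hasn't moved and the pliers hang free: 2 N of weight, with the moment back to its free value. I hand in.

```bash
python3 -c "
from rig import finish_job
print(finish_job())"
```

```text
the job is handed in; nothing more can be done
None
```

I handed the job in at about 30 s without a verdict coming back: the turntable hit its stop and hadn't moved when I checked by camera, and by touch and force readings the fully squeezed ring hangs free, centred on the bare stub at about groove height.

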